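Close and lock the filter unit's access lid with its quarter-turn cam fastener

TASK

The filter in the white unit has just been changed: push its access lid down shut with your fingertips, then set a fingertip in the slot of the round fastener, press the lid down against its seal and turn the fastener a quarter turn clockwise, all the way to its stop, so that the lid stays locked down when you let go. Do not force the fastener round while the lid is up, do not pinch or lift anything, do not raise the lid any further, and leave the beaker, bottle, tube, tweezers and caps where they are.

Things in the scene. Friction and masses are not known exactly. Their poses are not given: they have to be found in the camera images.
- filter_unit: the filter unit: low white metal case, 210 mm deep (x), 275 wide (y), 95 high, fixed to the desk, front with unions and louvres facing its -x. Origin: underside, below the middle of the service bay; the case reaches 105 mm to +x, -x and -y, 170 mm to +y. From y = 95 to 170 mm it is a closed deck with two 26 mm tall ports at the rear; the rest is the bay under the lid
- lid_hinge (a point): middle of the lid's hinge line, at the back of the bay, at x = 92 mm, z = 95 mm of the filter unit, whose axes it has; the hinge line runs along y. The lid is a white panel, 196 mm wide, 5 mm thick, reaching from here 196 mm to the front (-x); its underside lies in the plane through the hinge line
- lid (a joint): opening angle of the lid, rad, growing as its front edge rises; starts at 0.35 to 0.75, held by hinge friction. Pushed down and let go, the unlocked lid rests on its sprung seal at about 0.047 (front edge 9 mm high). 0 = flush, hard stop. Locked it rests at about 0.02
- seal (a joint): squeeze of the black rubber seal strip under the lid's front edge, m: 0 = standing 14 mm proud of the case's rim, 0.014 = pressed flush by the lid. A spring of 0.9 N/mm; holding the lid at 0 takes about 18 N of push at the fastener
- lid_corner (a point): a point on the lid's upper face near its right front corner, 178 mm from the hinge line and 78 mm to the right (-y) of its middle: a flat clear place to push. Its axes turn with the lid: z out of the upper face, x towards the hinge
- cam (a joint): turn of the cam fastener, rad: 0 = open stop, 1.571 = locked stop, growing clockwise seen from above; starts at 0 to 0.25. Light friction (0.06 N m); it stays where it is left. Its 7 mm thick steel tongue under the lid lies in line with the slot and ends 44 mm from the axis: parallel to the lid's front edge at 0, pointing to that edge at 1.571
- keeper (a point): middle of the fixed steel keeper bar (26x70x8 mm, inside the bay behind the front wall), under which the tongue locks. The tongue comes to it at a turn of about 0.6 and passes under it only while the lid is pressed to about 0.02 rad or less (13 N at the fastener); otherwise it jams against the bar's side (do not force it). Once under, the bar holds the lid down
- cam_slot (a point): middle of the slot's dark floor, on the fastener's axis: 130 mm from the hinge line on the lid's middle line, 11 mm above the lid's underside plane. Aluminium head, 67 mm wide, in a fixed black collar (80 mm outside, 69 inside). The slot, 26 mm wide, 13 deep, crosses the whole head; head and collar end 13 mm above this point. Axes turn with the head: y along the slot, z up the axis
- beaker: the empty clear beaker, 72 mm wide, 94 mm tall, open at the top. A bystander, loose; origin at the centre of its underside
- wash_bottle: the clear wash bottle with a bent spout, 105x75x209 mm. A bystander, loose; origin at the centre of its underside
- tube: a capped sample tube standing alone on the desk behind the filter unit, 30 mm wide, 97 mm tall. A bystander, loose; origin at the centre of its underside
- tweezers: steel tweezers lying on the desk along the right side of the filter unit, 128 mm long, 12 mm wide, 5 mm thick. A bystander, loose; origin at the centre of its underside
- cap_open: a loose screw cap, 32 mm wide, 14 mm tall, hollow side up, on the filter unit's fixed deck beside the lid. A bystander, loose; origin at the centre of its underside
- cap_a: a loose screw cap on the desk at the left of the filter unit, 32 mm wide, 14 mm tall. A bystander, loose; origin at the centre of its underside
- cap_b: another loose screw cap on the desk at the right rear of the filter unit, 32 mm wide, 14 mm tall. A bystander, loose; origin at the centre of its underside

How it is judged:
On the way, in this order (a step that is already met when the one before it is completed fails the run):
1. the lid has been pushed down onto its seal while the fastener is still open (value of joint lid below 0.07 rad and value of joint cam below 0.6 rad), for 0.2 s.
2. the fastener has been turned to its locked stop with the lid held down (value of joint lid below 0.03 rad and value of joint cam above 1.4 rad), for 0.2 s.
At the end, for the whole second after the job is handed in: The fastener is turned to within 0.17 rad of its locked stop (above 1.4 rad) and the lid, let go, stays down on its squeezed seal, open by less than 0.03 rad (front edge within 6 mm of flush), both at rest; an unlocked lid springs up to about 0.047 rad (all of step 2 and velocity of joint each of lid, cam below 0.05 rad/s); the robot touches nothing.
It fails at once if the lid was lifted further open (value of joint lid above 0.85 rad).
It fails at once if the jammed fastener was forced: fingers pushing on it with over 60 N while the lid is not pressed down (contact force between the fingers and cam above 60 N and value of joint lid above 0.03 rad).
It fails at once if a bystander (beaker, wash bottle, tube, tweezers or cap) was picked up, pushed or knocked away by more than 20 mm (distance of any of beaker, wash_bottle, tube, tweezers, cap_open, cap_a, cap_b from where it was at the start of the episode above 0.02 m).
It also fails if it takes over 54 s, if anything falls off the work surface, if the arm or the gripper's body presses on something with over 40 N, if the wrist force passes 120 N, or if a joint passes its speed limit or range.

ROBOT

A 7-joint arm with a two-finger parallel gripper is mounted at the origin on a cart in front of the work surface, level with it; the furniture and walls round the work are solid. World frame = base frame: x ahead of the robot, y to its left, z up, the work surface at z = 0. Lengths are in m, angles in rad, forces in N, time in s.
With the tool pointing down it reaches from about 0.35 to 0.9 m from the base axis. Payload 8.1 kg.
Tool frame: the origin (TCP) lies at the very end of the fingers, on their centre line; the grasp point (between the pads) lies 19 mm behind it (arm.tcp_to_grasp is the z of the grasp point in the tool frame, in m); z points along the fingers, y is the line along which they close (so a half turn about z gives the same grasp; the last joint's range is limited). The gripper opens to 92 mm and grips with 3 to 60 N. Pads are 19 mm wide; open, the fingers measure 130 mm over their backs; the gripper's body (75 mm by 190 mm) begins 47 mm behind the grasp point.
Start: joints at [1.224, 0.434, 0.025, 1.573, -0.012, 1.134, -0.075], TCP at [0.151, -0.607, 0.204] pointing down, gripper open.
Joint ranges: [-2.62, 2.62], [-0.44, 2.09], [-1.27, 1.32], [0.08, 2.57], [-1.32, 4.46], [0.12, 2], [-2.74, 2.74]. Speed limits (rad/s): [2.22, 2.22, 3.01, 3.01, 3.14, 3.14, 3.14].

INTERFACE

Orientations are given as a rotation vector (axis times angle).
In Python, from cell import readout, vision, sign_off, arm gives the robot as it stands. The module is installed in compiled form; this text tells all that it offers.
- The arm moves only by the shell command python3 -m creep 'ROWS' [FORCE]. ROWS is JSON, a list of rows, each a list of 5 numbers: the shift along the tool's x, y, z in units of 4 cm (1.0 is 4 cm), then the turn about the tool's z in units of 4 degrees (1.0 is 4 degrees), then the opening, from 0 (shut) to 1 (fully open). A call has 1 to 12 rows; each row shifts and turns the commanded pose from where the row before left it, along the tool's axes as they then stand; what a row does not reach is not made up. A row lasts 1/8 s, in which the tool goes at most 62.5 mm and 10.7 degrees, less where a joint would pass 70% of its speed; a pose out of reach is approached as far as the arm can. A call with a number of a shift or a turn outside -1 to 1 is refused whole. A call with a gripper value outside its range is refused whole. The fingers move at their own pace and stop on an object; FORCE is the grip in N (left out, the last holds). Time passes only in rows, so rows that do not move let the fingers close. It gives the time, the measured TCP pose, the force, the opening and the grip force at its end, in the units of the state.
- readout.observe(): the state, without advancing time (a new reading comes with each control period).
- vision.get_image(name): name is "side" or "top" or "wrist"; returns a dict with "pixels" (400x640x3 uint8, blue, green, red), "z_map" (400x640 float32, m along the optical axis (not along the pixel's ray), 0 where there is no reading), "camera_matrix" (3x3 intrinsics, pixels), "position" and "rotation" of the camera in the world. Camera axes: x right, y up, looking along -z (the intrinsics and any distortion apply to the point x, -y, -z); pixel columns grow to the right and rows downward; lengths in m; the calibration is good to about 2 mm. A picture is of the moment at which its call begins.
- sign_off(): hands the job in; it is judged then, once.
The state is a dict: "clock": time; "joints": joint angles; "dq": joint speeds; "joint_efforts": joint torques, N m; "position": TCP position; "ee_rot": TCP orientation; "force": force on the tool from outside, world axes, zero at the start; "ft_torque": the same for the moment, N m; "width": opening from 0.0 (shut) to 1.0 (fully open); "gripper_force": force on a finger pad.
Only numpy, scipy, OpenCV 4.12 (cv2) and the standard library are available. Lean on these libraries where they do the work, as an engineer would, in place of code of your own. Each camera call takes 0.05 s, during which the arm holds its last target. There are 200 camera calls.

## Working session

There is one attempt and no reset: what is moved stays moved. The work goes in short steps, Python scripts to look and compute and a shell command to move; the robot and the scene stay as the last step left them, time stands still between calls to the robot, and variables do not carry over. Pictures are saved under pics/ and viewed, at most 10 in all, crops included, and the job is handed in when it is done.

```bash
mkdir -p pics; cat > h.py <<'E'
import numpy as np,cv2
from cell import readout,vision
from scipy.spatial.transform import Rotation as R
def grab(n):
    im=vision.get_image(n)
    z=im["z_map"].astype(float);K=np.array(im["camera_matrix"]);v,u=np.mgrid[0:400,0:640]
    Rm=np.array(im["rotation"]);Rm=Rm if Rm.shape==(3,3) else R.from_rotvec(Rm).as_matrix()
    p=np.stack([(u-K[0,2])/K[0,0]*z,-(v-K[1,2])/K[1,1]*z,-z],-1)@Rm.T+np.array(im["position"])
    p[z==0]=np.nan
    return im,p
E
python3 - <<'E'
from h import *
s=readout.observe();print({k:np.round(v,3) for k,v in s.items()})
for n in("top","side"):
    im,p=grab(n);cv2.imwrite(f"pics/{n}0.png",im["pixels"]);print(n,im["camera_matrix"],im["position"],im["rotation"],[k for k in im])
    np.savez(f"{n}0.npz",p=p,px=im["pixels"])
E
```

```text
{'clock': np.float64(0.0), 'joints': array([ 1.224,  0.435,  0.025,  1.574, -0.012,  1.134, -0.075]), 'dq': array([-0.001,  0.001,  0.   ,  0.001,  0.001,  0.001, -0.001]), 'joint_efforts': array([-0.0000e+00, -6.6785e+01,  9.8500e-01, -3.1446e+01, -6.1000e-02,
        4.3000e-02,  0.0000e+00]), 'position': array([ 0.151, -0.606,  0.204]), 'ee_rot': array([-3.117e+00, -3.820e-01,  1.000e-03]), 'force': array([-0.201, -0.24 ,  0.075]), 'ft_torque': array([-0.014,  0.029, -0.004]), 'gripper_force': np.float64(0.0), 'width': np.float64(1.001)}
top [[493.35151151   0.         327.11210315]
 [  0.         493.35151151 203.22022415]
 [  0.           0.           1.        ]] [0.46629317 0.32591251 0.98074051] [ 0.09855894 -0.09775892 -1.55620219] ['pixels', 'z_map', 'camera_matrix', 'position', 'rotation']
side [[484.79102204   0.         317.58528165]
 [  0.         484.79102204 190.65582088]
 [  0.           0.           1.        ]] [ 0.11714691 -0.38735784  0.58312205] [ 1.03631348 -0.28457878 -0.51197244] ['pixels', 'z_map', 'camera_matrix', 'position', 'rotation']
```

View pics/top0.png

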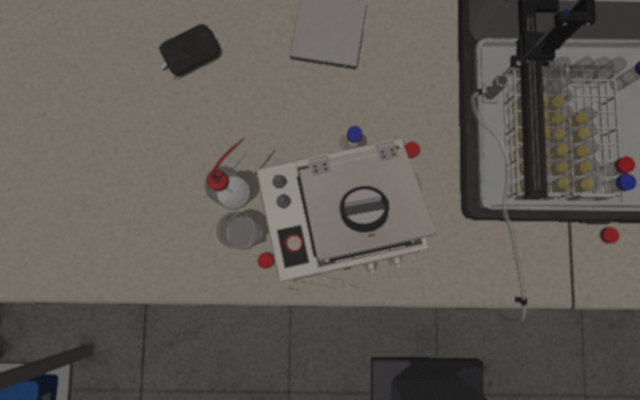

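View pics/side0.png

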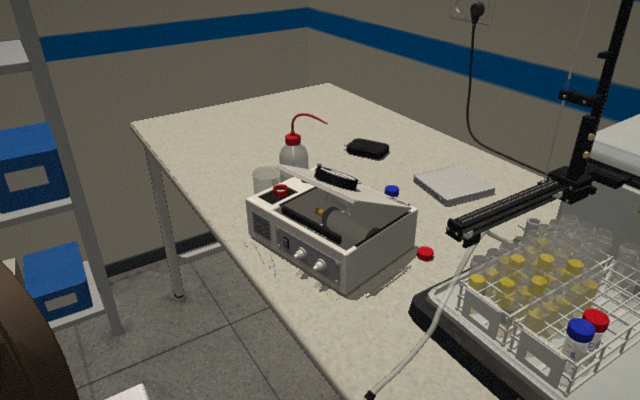

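Top view: the lid spans about (300..433, 150..258), with the fastener at (365,208) and its slot nearly horizontal. The cap on the deck is at (293,243), the beaker at (241,231) and the bottle at (232,190). The side view confirms the lid is ajar and hinged at the rear.

```bash
cat > m.py <<'E'
from h import *
def measure(tag,box=None):
    im,p=grab("top");px=im["pixels"];hsv=cv2.cvtColor(px,cv2.COLOR_BGR2HSV)
    v,u=np.mgrid[0:400,0:640]
    # lid plane: bright pts right of the collar & left
    reg=(u>312)&(u<425)&(v>165)&(v<240)&((u-365)**2+(v-208)**2>32**2)&(hsv[...,2]>90)&np.isfinite(p[...,2])&(p[...,2]>.09)
    q=p[reg]
    for _ in range(6):
        A=np.c_[q[:,:2],np.ones(len(q))];c=np.linalg.lstsq(A,q[:,2],rcond=None)[0];r=q[:,2]-A@c;k=abs(r)<max(.003,2*r.std())
        if k.all():break
        q=q[k]
    n=np.array([-c[0],-c[1],1]);n/=np.linalg.norm(n);ang=np.arccos(n[2])
    print("plane",len(q),r.std(),"angle",ang,"n",n)
    return im,p,hsv,c,n,ang
if __name__=="__main__":
    im,p,hsv,c,n,ang=measure("a")
    back=-np.array([n[0],n[1]])/np.hypot(n[0],n[1])
    # lid rises toward front: n tilts to back(+x)
    xh=-back if back[0]<0 else back
    print("unit x dir",xh,"yaw",np.arctan2(xh[1],xh[0]))
    # yaw from case: deck region left edge / front
    Z=p[...,2]
    # collar
    v,u=np.mgrid[0:400,0:640]
    dark=((hsv[...,2]<60)&((u-365)**2+(v-208)**2<34**2)).astype(np.uint8)
    cs,_=cv2.findContours(dark,cv2.RETR_EXTERNAL,cv2.CHAIN_APPROX_NONE);k=max(cs,key=cv2.contourArea)
    e=cv2.fitEllipse(cv2.convexHull(k));print("ellipse",e)
    K=np.array(im["camera_matrix"]);Rm=np.array(im["rotation"]);Rm=R.from_rotvec(Rm).as_matrix() if Rm.ndim==1 else Rm
    o=np.array(im["position"])
    d=Rm@np.array([(e[0][0]-K[0,2])/K[0,0],-(e[0][1]-K[1,2])/K[1,1],-1])
    P0=np.array([0,0,c[2]])   # upper face
    def hit(off): 
        t=((P0+off*n-o)@n)/(d@n);return o+t*d
    C=hit(.019);slot=C-.013*n;under=slot-.011*n
    print("collar top",C,"slot",slot,"under",under)
    # hinge: go from under along lid down to z=.095
    ax=np.array([xh[0]*np.cos(ang),xh[1]*np.cos(ang),-np.sin(ang)])
    s=(under[2]-.095)/np.sin(ang);print("dist to z=.095 (0.130?)",s);H=under+.13*ax;print("hinge",H)
    # case footprint
    m=((Z>.085)&(Z<.105)&(u>250)&(u<440)&(v>130)&(v<290)).astype(np.uint8)
    q=p[m>0];deck=q[(q[:,1]>H[1]+.1)]
    r=cv2.minAreaRect((1000*deck[:,:2]).astype(np.float32));print("deck rect mm",r,np.median(deck[:,2]))
    print("dark pixels on slot")
    np.savez("a.npz",p=p,px=im["pixels"])
    big=cv2.resize(im["pixels"][130:290,230:450],None,fx=3.6,fy=3.6,interpolation=cv2.INTER_CUBIC);cv2.imwrite("pics/crop1.png",cv2.convertScaleAbs(big,alpha=1.5))
E
python3 m.py
```

```text
plane 4632 0.0012505204588369443 angle 0.48126884032589246 n [0.45107163 0.10399391 0.88640828]
unit x dir [0.97443829 0.22465533] yaw 0.22658931530142867
ellipse ((364.1534423828125, 208.71551513671875), (45.09719467163086, 48.52402877807617), 86.85921478271484)
collar top [0.55900332 0.26618165 0.17802516] slot [0.55313938 0.26482973 0.16650186] under [0.5481776  0.2636858  0.15675137]
dist to z=.095 (0.130?) 0.13339986603293652
hinge [0.66046512 0.28957353 0.09657381]
deck rect mm ((546.7452392578125, 427.1788330078125), (218.3278350830078, 75.15937805175781), 0.0017589788185432553) 0.09394301794306104
dark pixels on slot
```

View pics/crop1.png

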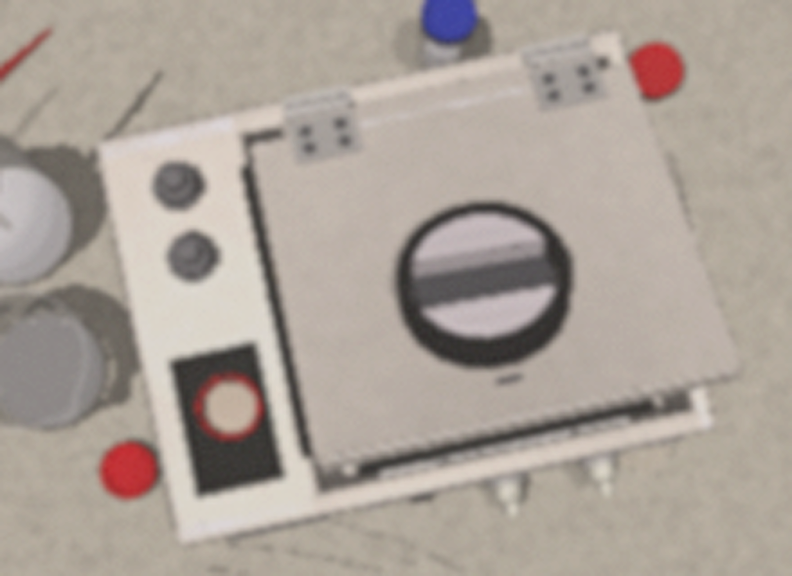

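The crop shows the case corners at crop pixels (182,541), (712,425), (100,146) and (617,35). The slot is almost parallel to the front edge, so cam is near 0.

```bash
cat > b.py <<'E'
from h import *
im,p=grab("top");K=np.array(im["camera_matrix"]);Rm=R.from_rotvec(im["rotation"]).as_matrix();o=np.array(im["position"])
def ray(u,v,z):
    d=Rm@np.array([(u-K[0,2])/K[0,0],-(v-K[1,2])/K[1,1],-1]);return o+(z-o[2])/d[2]*d
c={k:ray(230+x/3.6,130+y/3.6,.095) for k,(x,y) in dict(FL=(182,541),FR=(712,425),BL=(100,146),BR=(617,35)).items()}
for k in c:print(k,c[k].round(4))
f=lambda a,b:np.linalg.norm(c[a]-c[b])
print("w",f("FL","FR"),f("BL","BR"),"d",f("FL","BL"),f("FR","BR"))
yv=(c["FL"]-c["FR"]+c["BL"]-c["BR"])[:2];yaw=np.arctan2(-yv[0],yv[1]);xv=(c["BL"]-c["FL"]+c["BR"]-c["FR"])[:2];print("yaw from y edges",yaw,"x edges",np.arctan2(xv[1],xv[0]))
X=np.array([np.cos(yaw),np.sin(yaw)]);Y=np.array([-X[1],X[0]])
mid=np.mean([c[k][:2] for k in c],0);org=mid-.0325*Y;print("unit origin",org,"hinge",org+.092*X)
H=org+.092*X
print("slot closed",H-.13*X,"corner closed",H-.178*X-.078*Y,"front mid 182",H-.182*X)
s=readout.observe();T=R.from_rotvec(s["ee_rot"]).as_matrix();print("tool x",T[:,0].round(3),"y",T[:,1].round(3))
# heights along the path
Z=p[...,2]
for x in np.arange(.1,.75,.08):
    print(round(x,2),[ (lambda q:round(float(q.max()),2) if q.size else None)(Z[(abs(p[...,0]-x)<.04)&(abs(p[...,1]-y)<.05)]) for y in np.arange(-.3,.7,.1)])
E
python3 b.py
```

```text
FL [0.4389 0.408  0.095 ]
FR [0.4992 0.146  0.095 ]
BL [0.6363 0.4543 0.095 ]
BR [0.6972 0.1919 0.095 ]
w 0.2688333215760627 0.26937774365315653 d 0.20270405494647997 0.20327279407098958
yaw from y edges 0.22700506489728417 x edges 0.229279291946243
unit origin [0.57519831 0.26836624] hinge [0.66483803 0.2890718 ]
slot closed [0.53817321 0.25981395] corner closed [0.50895937 0.17301215] front mid 182 [0.48750728 0.2481108 ]
tool x [ 0.97   0.241 -0.   ] y [ 0.241 -0.97  -0.001]
0.1 [-0.74, -0.64, -0.41, -0.41, -0.4, -0.64, -0.74, -0.74, -0.74, -0.74]
0.18 [-0.74, -0.64, -0.64, -0.64, -0.64, -0.64, -0.74, -0.74, -0.74, -0.74]
0.26 [-0.74, -0.74, -0.74, -0.74, -0.74, -0.74, -0.73, -0.74, -0.74, -0.74]
0.34 [-0.74, -0.74, 0.01, -0.74, -0.74, -0.74, -0.74, -0.74, -0.74, -0.74]
0.42 [0.0, 0.0, 0.03, 0.03, 0.0, 0.05, 0.1, 0.1, 0.01, 0.0]
0.5 [0.0, 0.02, 0.0, 0.05, 0.1, 0.19, 0.2, 0.16, 0.1, 0.0]
0.58 [0.06, 0.15, 0.15, 0.21, 0.04, 0.19, 0.19, 0.16, 0.21, 0.0]
0.66 [0.05, 0.15, 0.15, 0.21, 0.04, 0.14, 0.13, 0.12, 0.21, 0.0]
0.74 [0.05, 0.11, 0.15, 0.21, 0.11, 0.09, 0.1, 0.0, 0.0, 0.0]
```

```bash
python3 -m creep '[[0.3,-0.3,-1,0,0],[0.7,-0.8,-0.8,0,0],[0.75,-0.86,0,0,0],[0.75,-0.86,0,0,0],[0.75,-0.86,0,0,0],[0.75,-0.86,0,0,0],[0.75,-0.86,0,0,0],[0.75,-0.86,0,0,0],[0.75,-0.86,0,0,0],[0.5,-0.95,0,0,0],[0.4,-0.95,0,0,0],[0.4,-0.95,0,0,0]]' 20; python3 -c "
from h import *
s=readout.observe();print(s['position'],s['ee_rot'],s['joints'],s['force'])"
```

```text
clock: 1.7
position: [0.3477, -0.1452, 0.2764]
ee_rot: [3.118, 0.382, 0.0]
force: [0.7, -0.4, -0.5]
width: 0.004
gripper_force: 0.0
[ 0.34767149 -0.14524608  0.27644989] [3.11802199e+00 3.81938262e-01 1.85408809e-04] [ 0.63193103 -0.01885413 -0.36496547  1.9732402  -0.00704408  1.18576387
 -1.05735405] [ 0.74237065 -0.39844125 -0.48668576]
```

```bash
python3 -m creep '[[0.3,-0.7,0,0,0],[0.3,-0.7,0,0,0],[0.3,-0.7,0,0,0],[0.3,-0.7,0,0,0],[0.65,-0.53,0,0,0],[0.65,-0.53,0,0,0],[0.65,-0.53,0,0,0],[0.65,-0.53,0,0,0],[0.65,-0.53,0,0,0],[0.65,-0.53,0,0,0],[0.65,-0.53,0,0,0],[0.65,-0.53,0,0,0]]'; python3 -c "
from h import *
s=readout.observe();print(s['position'],s['ee_rot'],s['joints'],s['force'])"
```

```text
clock: 3.2
position: [0.5287, 0.1891, 0.2761]
ee_rot: [3.118, 0.381, -0.001]
force: [-0.2, -0.6, 0.6]
width: 0.008
gripper_force: 0.0
[0.52873314 0.18910206 0.27614991] [ 3.11809836e+00  3.81320843e-01 -6.21394145e-04] [ 0.05630536  0.36141573 -0.6780912   1.57921289  0.23342654  1.28410516
 -1.98407318] [-0.19720094 -0.5856291   0.57274138]
```

```bash
python3 -m creep '[[0,0,0.3,0,0],[0,0,0.3,0,0],[0,0,0.3,0,0],[0,0,0.3,0,0],[0,0,0.3,0,0],[0,0,0.3,0,0],[0,0,0.3,0,0],[0,0,0.2,0,0],[0,0,0.2,0,0],[0,0,0.2,0,0],[0,0,0.2,0,0],[0,0,0.2,0,0]]'
```

```text
clock: 4.7
position: [0.5282, 0.1885, 0.152]
ee_rot: [-3.118, -0.382, -0.0]
force: [-0.5, -0.3, 0.6]
width: 0.008
gripper_force: 0.3
```

```bash
python3 -m creep '[[0,0,0.2,0,0],[0,0,0.2,0,0],[0,0,0.15,0,0],[0,0,0.15,0,0],[0,0,0.1,0,0],[0,0,0.1,0,0]]'
```

```text
clock: 5.45
position: [0.5282, 0.1884, 0.1162]
ee_rot: [-3.118, -0.382, -0.0]
force: [-0.4, 0.1, 1.0]
width: -0.0
gripper_force: 0.2
```

```bash
python3 -m creep '[[0,0,0.1,0,0],[0,0,0.1,0,0],[0,0,0.08,0,0]]'; python3 - <<'E'
from h import *
im,p=grab("top");cv2.imwrite("pics/top2.png",im["pixels"])
E
```

```text
clock: 5.82
position: [0.5281, 0.1884, 0.105]
ee_rot: [3.118, 0.382, -0.0]
force: [0.2, -0.4, 0.5]
width: 0.006
gripper_force: 0.2
```

View pics/top2.png

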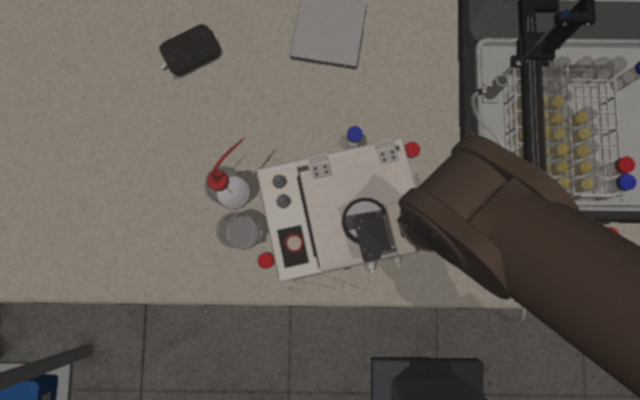

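The lid is down and the arm has cleared the bystanders: the bottle at (232,190) and beaker at (241,231) have not moved. I'll press slightly further, then lift and start the half turn for the slot.

```bash
python3 -m creep '[[0,0,0.1,0,0],[0,0,0,0,0],[0,0,0,0,0]]'; python3 -m creep '[[0,0,-0.5,0,0],[0,0,-0.8,0,0],[0,0,-0.8,0,0],[0,0,-0.8,-1,0],[0,0,0,-1,0],[0,0,0,-1,0],[0,0,0,-1,0],[0,0,0,-1,0],[0,0,0,-1,0],[0,0,0,-1,0],[0,0,0,-1,0],[0,0,0,-1,0]]'
```

```text
clock: 6.25
position: [0.5282, 0.1884, 0.1012]
ee_rot: [3.118, 0.382, 0.0]
force: [0.4, -0.3, 0.9]
width: 0.008
gripper_force: 0.0
clock: 7.75
position: [0.5282, 0.1884, 0.2173]
ee_rot: [2.846, 1.33, 0.0]
force: [-0.7, 0.1, 0.1]
width: 0.005
gripper_force: 0.0
```

```bash
python3 -m creep '[[0,0,0,-1,0],[0,0,0,-1,0],[0,0,0,-1,0],[0,0,0,-1,0],[0,0,0,-1,0],[0,0,0,-1,0],[0,0,0,-1,0],[0,0,0,-1,0],[0,0,0,-1,0],[0,0,0,-1,0],[0,0,0,-1,0],[0,0,0,-1,0]]'; python3 -m creep '[[0,0,0,-1,0],[0,0,0,-1,0],[0,0,0,-1,0],[0,0,0,-1,0],[0,0,0,-1,0],[0,0,0,-1,0],[0,0,0,-1,0],[0,0,0,-1,0],[0,0,0,-1,0],[0,0,0,-1,0],[0,0,0,-1,0],[0,0,0,-1,0]]'; python3 -m creep '[[0,0,0,-1,0],[0,0,0,-1,0],[0,0,0,-1,0],[0,0,0,-1,0],[0,0,0,-1,0],[0,0,0,-1,0],[0,0,0,-1,0],[0,0,0,-1,0],[0,0,0,-1,0],[0,0,0,-1,0],[0,0,0,-1,0],[0,0,0,-1,0]]'; python3 - <<'E'
from h import *
s=readout.observe();print(s['position'],s['ee_rot'],s['joints']);T=R.from_rotvec(s["ee_rot"]).as_matrix();print(T.round(3))
for n in("top","wrist"):
    im,p=grab(n);np.savez(n+"3.npz",p=p,px=im["pixels"],pos=im["position"],rot=im["rotation"],K=im["camera_matrix"])
    b=im["pixels"] if n=="wrist" else cv2.resize(im["pixels"][150:280,270:440],None,fx=4,fy=4,interpolation=cv2.INTER_CUBIC)
    cv2.imwrite(f"pics/{n}3.png",cv2.convertScaleAbs(b,alpha=1.4))
E
```

```text
clock: 9.25
position: [0.5282, 0.1884, 0.2173]
ee_rot: [2.059, 2.372, 0.0]
force: [0.0, -0.0, 0.6]
width: 0.004
gripper_force: 0.0
clock: 10.75
position: [0.5283, 0.1883, 0.2173]
ee_rot: [0.916, 3.005, -0.0]
force: [0.6, -0.3, 0.1]
width: 0.003
gripper_force: 0.0
clock: 12.25
position: [0.5283, 0.1883, 0.2173]
ee_rot: [-0.385, 3.118, -0.0]
force: [0.5, 0.7, -1.1]
width: 0.002
gripper_force: 0.0
[0.52826656 0.18828612 0.21729234] [-3.85059165e-01  3.11773420e+00 -3.22006967e-04] [ 0.35734062  0.6162424  -1.23920043  1.65066916  0.60047933  1.3154007
  0.83105162]
[[-0.97  -0.243  0.   ]
 [-0.243  0.97  -0.   ]
 [-0.    -0.    -1.   ]]
```

View pics/top3.png

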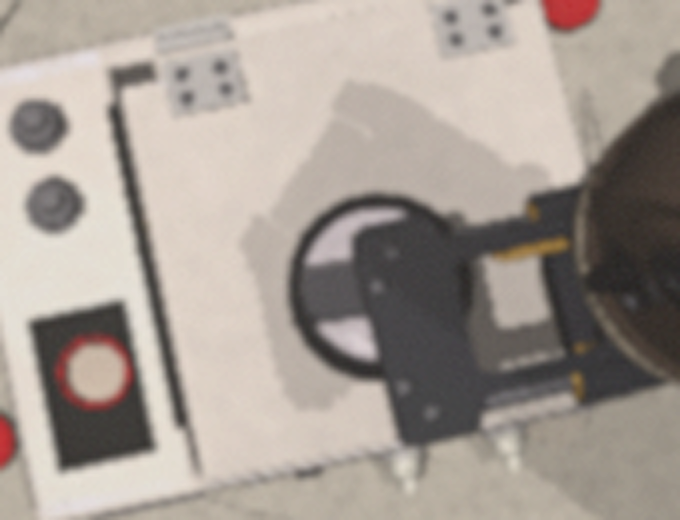

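View pics/wrist3.png

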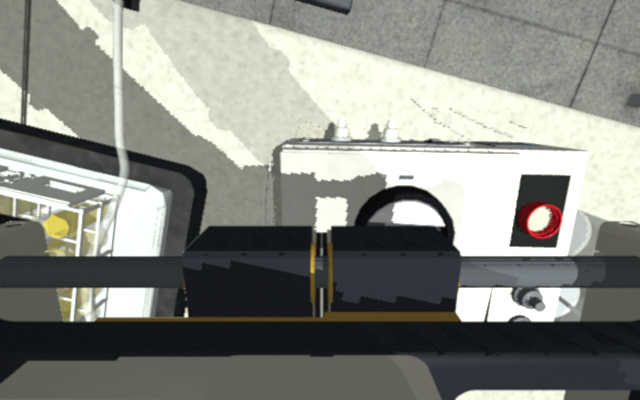

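Top crop: the lid lies flat. The collar is centred near crop (378,287) and partly hidden by the gripper; the slot is visible at left, at (325,288). The wrist view shows the closed fingers above the lid.

```bash
cat > c.py <<'E'
from h import *
d=np.load("top3.npz");p=d["p"];px=d["px"];K=d["K"];Rm=R.from_rotvec(d["rot"]).as_matrix();o=d["pos"]
X=np.array([.9743,.2252]);Y=np.array([-.2252,.9743]);H=np.array([.663,.2893])
lx=(p[...,:2]-H)@X;ly=(p[...,:2]-H)@Y
m=(lx<-.03)&(lx>-.185)&(ly>.05)&(ly<.085)&(p[...,2]<.13)&(px.min(-1)>60)
print("lid",m.sum(),np.polyfit(lx[m],p[...,2][m],1))
deck=(ly>.125)&(ly<.16)&(lx<-.02)&(lx>-.18)&(p[...,2]<.1)&(p[...,2]>.08);print("deck z",np.median(p[...,2][deck]))
# collar ring pixels at z = .095+.024+.13*.047
z=.125
v,u=np.mgrid[0:400,0:640]
r=np.stack([(u-K[0,2])/K[0,0],-(v-K[1,2])/K[1,1],-np.ones(u.shape)],-1)@Rm.T
q=(o+((z-o[2])/r[...,2])[...,None]*r)[...,:2]
g=px.max(-1)
a=(q-(H-.13*X));rx=a@X;ry=a@Y;rad=np.hypot(rx,ry)
# outer edge on the visible left/back arc: radial profile per angle
th=np.arctan2(ry,rx);pts=[]
for t in np.arange(-10,180,6)*np.pi/180:
    rr=np.arange(.030,.052,.0005);uv=[]
    for s in rr:
        w=H-.13*X+s*(np.cos(t)*X+np.sin(t)*Y);W=np.array([*w,z])-o;c=Rm.T@W;uv.append((K[0,2]+K[0,0]*c[0]/-c[2],K[1,2]-K[1,1]*c[1]/-c[2]))
    uv=np.array(uv,np.float32);pr=cv2.remap(g.astype(np.float32),uv[:,:1],uv[:,1:],cv2.INTER_LINEAR).ravel()
    k=np.where((pr[:-1]<100)&(pr[1:]>=100))[0]
    if len(k):pts.append((rr[k[-1]]*np.cos(t),rr[k[-1]]*np.sin(t)))
pts=np.array(pts)
for _ in range(3):
    A=np.c_[2*pts,np.ones(len(pts))];c=np.linalg.lstsq(A,(pts**2).sum(1),rcond=None)[0];Rr=np.sqrt(c[2]+c[0]**2+c[1]**2);e=np.hypot(*(pts-c[:2]).T)-Rr;pts=pts[abs(e)<max(.001,1.5*e.std())]
print("circle off(X,Y)",c[:2],"R",Rr,len(pts),"center",H-.13*X+c[0]*X+c[1]*Y)
# slot floor: dark grey pixels inside left part
z2=.112;q2=(o+((z2-o[2])/r[...,2])[...,None]*r)[...,:2]-(H-.13*X)
sx=q2@X;sy=q2@Y
s=(sy>.012)&(sy<.030)&(abs(sx)<.03)&(g<115)&(g>60)
for yy in(.014,.018,.022,.026):
    k=s&(abs(sy-yy)<.002);print(yy,sx[k].min(),sx[k].max(),sx[k].mean(),k.sum())
E
python3 c.py
```

```text
lid 1715 [-0.13403092  0.09921454]
deck z 0.09442675623392904
circle off(X,Y) [ 0.00660888 -0.0012215 ] R 0.04171847276870705 29 center [0.54305512 0.26032221]
0.014 -0.029851237170151108 0.02270601770039642 0.004914594676420659 39
0.018 -0.029102483334593515 0.023837343540191434 0.005540322527059126 42
0.022 -0.028353731097460956 0.022856870630366455 0.003335020392492039 45
0.026 -0.025520830353113973 0.029195473676369384 0.006523850678705194 47
```

```bash
python3 - <<'E'
from h import *
X=np.array([.9743,.2252]);Y=np.array([-.2252,.9743]);H=np.array([.663,.2893])
for n in("top","side","wrist"):
    im,p=grab(n);px=im["pixels"]
    if n=="side":cv2.imwrite("pics/side4.png",cv2.convertScaleAbs(cv2.resize(px[150:300,230:430],None,fx=4,fy=4,interpolation=cv2.INTER_CUBIC),alpha=1.3))
    lx=(p[...,:2]-H)@X;ly=(p[...,:2]-H)@Y
    for y in(-.08,-.06,.06,.08):
        print(n,y,[(round(x,3),round(float(np.median(p[...,2][k])),4),int(k.sum())) for x in np.arange(-.21,.03,.02) if (k:=(abs(lx-x)<.005)&(abs(ly-y)<.008)&(p[...,2]<.15)).sum()>3])
E
```

```text
top -0.08 [(np.float64(-0.21), -0.0007, 40), (np.float64(-0.19), 0.0916, 11), (np.float64(-0.09), 0.1112, 47), (np.float64(-0.07), 0.1084, 46), (np.float64(-0.05), 0.1058, 46), (np.float64(-0.03), 0.1035, 47), (np.float64(-0.01), 0.1022, 45), (np.float64(0.01), 0.0982, 42)]
top -0.06 [(np.float64(-0.21), 0.0017, 21), (np.float64(-0.19), 0.1242, 46), (np.float64(-0.17), 0.1212, 23), (np.float64(-0.15), 0.1189, 48), (np.float64(-0.13), 0.1164, 51), (np.float64(-0.09), 0.1118, 49), (np.float64(-0.07), 0.1081, 50), (np.float64(-0.05), 0.1062, 46), (np.float64(-0.03), 0.1035, 49), (np.float64(-0.01), 0.1023, 46), (np.float64(0.01), 0.0987, 42)]
top 0.06 [(np.float64(-0.21), -0.0012, 42), (np.float64(-0.19), 0.1239, 51), (np.float64(-0.17), 0.1219, 53), (np.float64(-0.15), 0.1191, 53), (np.float64(-0.13), 0.1165, 51), (np.float64(-0.11), 0.1136, 51), (np.float64(-0.09), 0.1111, 51), (np.float64(-0.07), 0.1086, 49), (np.float64(-0.05), 0.1058, 47), (np.float64(-0.03), 0.1036, 47), (np.float64(-0.01), 0.1018, 48), (np.float64(0.01), 0.0988, 41)]
top 0.08 [(np.float64(-0.21), -0.0009, 42), (n
[... 2178 characters left out ...]
4), (np.float64(-0.15), 0.12, 216), (np.float64(-0.13), 0.1174, 196), (np.float64(-0.05), 0.1066, 18), (np.float64(-0.03), 0.1038, 12)]
wrist 0.06 [(np.float64(-0.21), -0.0004, 125), (np.float64(-0.19), 0.1233, 369), (np.float64(-0.17), 0.1229, 228), (np.float64(-0.15), 0.1202, 210), (np.float64(-0.13), 0.1175, 193), (np.float64(-0.11), 0.1148, 176), (np.float64(-0.05), 0.1067, 55), (np.float64(-0.03), 0.1043, 10)]
wrist 0.08 [(np.float64(-0.21), -0.0006, 126), (np.float64(-0.19), 0.1244, 336), (np.float64(-0.17), 0.1228, 228), (np.float64(-0.15), 0.12, 206), (np.float64(-0.13), 0.1174, 195), (np.float64(-0.11), 0.1148, 185), (np.float64(-0.05), 0.1067, 142), (np.float64(-0.03), 0.104, 124)]
```

View pics/side4.png

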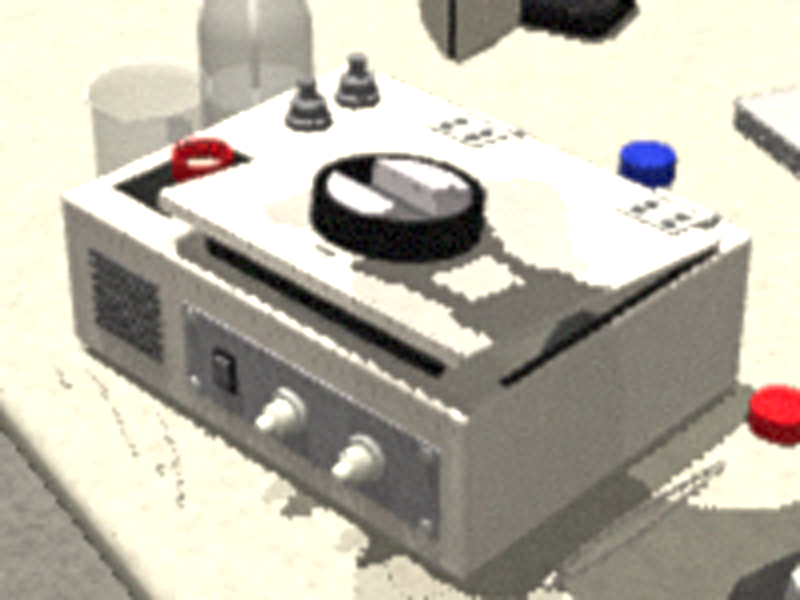

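All three views agree that the lid is still open about 0.133 rad, so the fingertip contact sat about 20 mm higher than the reported TCP. I'll check where the tips really are.

```bash
python3 - <<'E'
from h import *
from cell import arm
print([ (a,getattr(arm,a)) for a in dir(arm) if not a.startswith("_")])
s=readout.observe();t=np.array(s["position"])
for n in("side","top"):
    im,p=grab(n);K=np.array(im["camera_matrix"]);Rm=R.from_rotvec(im["rotation"]).as_matrix()
    c=Rm.T@(t-np.array(im["position"]));u,v=K[0,2]-K[0,0]*c[0]/c[2],K[1,2]+K[1,1]*c[1]/c[2];print(n,u,v)
    if n=="side":
        k=(np.linalg.norm(p[...,:2]-t[:2],axis=-1)<.05)&(p[...,2]>.15)&(p[...,2]<.32)
        print(k.sum(),p[k].min(0),np.percentile(p[k],[1,5,50],axis=0))
        a=cv2.resize(im["pixels"][60:210,250:450],None,fx=4,fy=4,interpolation=cv2.INTER_CUBIC)
        cv2.circle(a,(int((u-250)*4),int((v-60)*4)),4,(0,0,255),-1);cv2.imwrite("pics/side5.png",cv2.convertScaleAbs(a,alpha=1.3))
E
```

```text
[('PlanningError', <class 'cell.PlanningError'>), ('tcp_to_grasp', -0.0188)]
side 346.9843184809434 175.11897402569474
1077 [0.48499946 0.14379555 0.23835729] [[0.48637811 0.1509908  0.2426778 ]
 [0.48971128 0.15560879 0.24927543]
 [0.51868547 0.1761951  0.28355627]]
top 416.165811058511 226.15820801527164
```

View pics/side5.png

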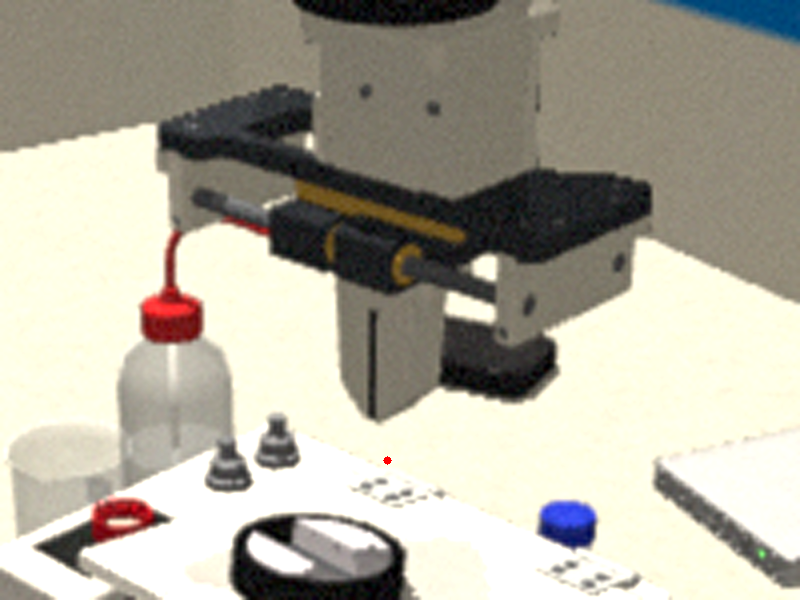

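The red dot marks the reported TCP. The real finger end is about 11 px above it, so it is about 20 mm higher than reported. I'll measure the offset in the tool frame, then push the lid fully down.

```bash
python3 - <<'E'
from h import *
s=readout.observe();t=np.array(s["position"]);T=R.from_rotvec(s["ee_rot"]).as_matrix()
im,p=grab("side");q=(p-t)@T
k=(abs(q[...,0])<.05)&(abs(q[...,1])<.05)&(q[...,2]<-.01)&(q[...,2]>-.06)
print(k.sum())
for a,b in((-.03,-.015),(-.045,-.03),(-.06,-.045)):
    j=k&(q[...,2]>a)&(q[...,2]<b);print(a,b,j.sum(),np.percentile(q[j],[1,10,50,90,99],axis=0).round(4).tolist())
E
python3 -m creep '[[0,0,0.5,0,0],[0,0,0.5,0,0],[0,0,0.5,0,0],[0,0,0.5,0,0],[0,0,0.4,0,0],[0,0,0.25,0,0],[0,0,0.25,0,0],[0,0,0.1,0,0]]'; python3 -m creep '[[0,0,0.1,0,0],[0,0,0.1,0,0],[0,0,0.1,0,0]]'
```

```text
442
-0.03 -0.015 41 [[-0.0101, -0.0096, -0.0299], [-0.0008, -0.0074, -0.0294], [0.0098, 0.0014, -0.0274], [0.0116, 0.0069, -0.0245], [0.0131, 0.0096, -0.0227]]
-0.045 -0.03 177 [[-0.0104, -0.0173, -0.0448], [-0.003, -0.0161, -0.0435], [0.0103, -0.0052, -0.0385], [0.0118, 0.0123, -0.0323], [0.0128, 0.0165, -0.0304]]
-0.06 -0.045 224 [[-0.0091, -0.0179, -0.0597], [-0.0041, -0.0172, -0.0586], [0.0103, -0.0086, -0.0527], [0.0119, 0.0134, -0.0467], [0.0129, 0.0189, -0.0452]]
clock: 13.65
position: [0.5281, 0.1884, 0.0968]
ee_rot: [0.382, -3.118, 0.0]
force: [-1.4, 0.8, 0.9]
width: 0.002
gripper_force: 0.3
clock: 14.02
position: [0.528, 0.1885, 0.0854]
ee_rot: [0.382, -3.118, 0.0]
force: [-3.5, -0.8, 7.7]
width: 0.007
gripper_force: 3.2
```

```bash
python3 -m creep '[[0,0,0.05,0,0],[0,0,0,0,0],[0,0,-0.6,0,0],[0,0,-0.8,0,0],[0.5,-0.5,-0.8,0,0],[0.9,-0.6,0,0,0],[0.9,-0.6,0,0,0],[0.4,-0.3,0,0,0],[0,0,0,0,0]]'; cat > d.py <<'E'
from h import *
s=readout.observe();print(s['position'],s['joints'].round(3) if hasattr(s['joints'],'round') else s['joints'])
X=np.array([.9743,.2252]);Y=np.array([-.2252,.9743]);H=np.array([.663,.2893])
B=H-.13*X
for n in("top","wrist","side"):
    im,p=grab(n);px=im["pixels"];hsv=cv2.cvtColor(px,cv2.COLOR_BGR2HSV);g=px.max(-1)
    lx=(p[...,:2]-H)@X;ly=(p[...,:2]-H)@Y;z=p[...,2]
    m=(lx<-.03)&(lx>-.185)&(abs(ly)>.05)&(abs(ly)<.09)&(z<.125)&(z>.09);print(n,"lid",m.sum(),np.polyfit(lx[m],z[m],1) if m.sum()>50 else "")
    rx=lx+.13
    top=(np.hypot(rx,ly)<.055)&(z>.117)&(z<.14)
    # ring/head top pixels by depth
    q=np.c_[rx[top],ly[top]]
    if len(q)>30:
        c,r=cv2.minEnclosingCircle((q*1000).astype(np.float32));print(" top disc n",len(q),"c",c,"r",r,"z",np.median(z[top]))
    fl=(np.hypot(rx,ly)<.034)&(z<.117)&(z>.1)
    q=np.c_[rx[fl],ly[fl]]
    if len(q)>20:
        print(" floor",len(q),q.mean(0)*1000,np.median(z[fl]),"min/max",np.percentile(q*1000,[2,98],axis=0).tolist())
        w,V=np.linalg.eigh(np.cov(q.T));a=V[:,1];a=a*np.sign(a[1]);print(" slot dir angle from Y (cw+)",np.arctan2(a[0],a[1]))
    cv2.imwrite(f"pics/{n}6.png",px)
    np.savez(f"{n}6.npz",p=p,px=px,pos=im["position"],rot=im["rotation"],K=im["camera_matrix"])
a=cv2.imread("pics/top6.png")[150:280,270:440];b=cv2.imread("pics/wrist6.png")
cv2.imwrite("pics/both6.png",cv2.convertScaleAbs(np.hstack([cv2.resize(a,(392,300)),cv2.resize(b,(400,300))]),alpha=1.3))
E
python3 d.py
```

```text
clock: 15.15
position: [0.4426, 0.0836, 0.1724]
ee_rot: [-0.379, 3.117, -0.003]
force: [-0.4, -0.1, -0.2]
width: 0.006
gripper_force: 0.0
[0.4426464  0.08362308 0.17243732] [ 0.641  0.45  -1.236  1.959  0.487  1.078  1.007]
top lid 3836 [-0.05234535  0.09881775]
 top disc n 1091 c (4.257505416870117, -0.6815224289894104) r 40.55432891845703 z 0.1242480074883805
 floor 537 [ 4.03643684 -0.64844116] 0.11157621712860488 min/max [[-15.223471808621275, -31.745742424867974], [17.230281322456015, 31.109329369677795]]
 slot dir angle from Y (cw+) 0.07504315392956536
wrist lid 394 [-0.05413754  0.09925935]
 top disc n 860 c (21.084300994873047, 1.5960044860839844) r 36.9652099609375 z 0.12401893004035146
side lid 848 [-0.05254586  0.10056241]
 top disc n 282 c (-6.631353378295898, 6.482714653015137) r 36.81858825683594 z 0.12677794937568793
```

View pics/both6.png

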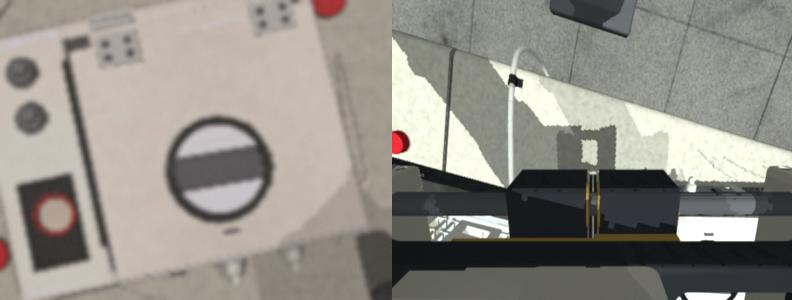

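Lid is now at 0.052 rad in all three views. The fastener is clear in the top view: centre at world (0.540, 0.260), ring radius 40.5 mm as specified, cam about 0.075 rad.

```bash
python3 -m creep '[[-0.57,0.61,0,0,0.12],[-0.57,0.62,0,0,0.12],[-0.57,0.62,0,0,0.12],[-0.57,0.62,0,0,0.12],[-0.57,0.62,0,0,0.12],[-0.57,0.62,0,0,0.12],[0,0,0,0.65,0.12],[0,0,0,0.65,0.12],[0,0,0.3,0,0.12],[0,0,0,0,0.12]]'; python3 - <<'E'
from h import *
s=readout.observe();t=np.array(s["position"]);T=R.from_rotvec(s["ee_rot"]).as_matrix();print(t,s["joints"])
print("yaw",np.arctan2(-T[1,0],-T[0,0]),"err tool units",(T.T@(np.array([.540,.260,t[2]])-t)/.04).round(3))
im,p=grab("side");q=(p-t)@T
for a,b in((-.03,-.018),(-.045,-.03),(-.06,-.045)):
    j=(abs(q[...,0])<.05)&(abs(q[...,1])<.05)&(q[...,2]>a)&(q[...,2]<b);print(a,b,j.sum(),np.percentile(q[j],[1,10,50,90,99],axis=0).round(4).tolist())
E
```

```text
clock: 16.55
position: [0.5391, 0.2617, 0.1577]
ee_rot: [0.242, -3.13, 0.001]
force: [0.4, 0.3, -0.5]
width: 0.124
gripper_force: 0.0
[0.53909083 0.26169834 0.1577436 ] [ 0.11416955  0.65426192 -1.03462243  1.63790917  0.59492354  1.20055346
  0.67015282]
yaw 0.15451391346268079 err tool units [-0.016 -0.045 -0.   ]
-0.03 -0.018 44 [[-0.0058, -0.0139, -0.0299], [0.0002, -0.0121, -0.0292], [0.0087, 0.0066, -0.0271], [0.0116, 0.0124, -0.0236], [0.012, 0.0168, -0.0217]]
-0.045 -0.03 170 [[-0.0098, -0.0227, -0.0449], [-0.0031, -0.0213, -0.044], [0.0095, -0.0092, -0.0386], [0.0119, 0.015, -0.0326], [0.0133, 0.0225, -0.0302]]
-0.06 -0.045 199 [[-0.01, -0.0231, -0.0599], [-0.0029, -0.0225, -0.0586], [0.0097, -0.0108, -0.0529], [0.0119, 0.0164, -0.0467], [0.0125, 0.023, -0.0452]]
```

```bash
python3 -m creep '[[-0.02,-0.04,0.3,0,0.12],[0,0,0.3,0,0.12],[0,0,0.3,0,0.12],[0,0,0.2,0,0.12],[0,0,0.2,0,0.12],[0,0,0.1,0,0.12],[0,0,0.1,0,0.12]]'
```

```text
clock: 17.48
position: [0.5408, 0.2604, 0.0991]
ee_rot: [-0.24, 3.132, 0.0]
force: [-0.4, -0.2, -0.9]
width: 0.122
gripper_force: 0.0
```

```bash
python3 -m creep '[[0,0,0.1,0,0.12],[0,0,0.1,0,0.12],[0,0,0.05,0,0.12],[0,0,0,0,0.12]]'; python3 -m creep '[[0,0,0.05,0,0.12],[0,0,0.05,0,0.12],[0,0,0,0,0.12]]'
```

```text
clock: 17.98
position: [0.5406, 0.2603, 0.0895]
ee_rot: [-0.24, 3.132, -0.0]
force: [-1.2, -0.8, 3.6]
width: 0.123
gripper_force: 1.8
clock: 18.35
position: [0.5403, 0.2603, 0.086]
ee_rot: [-0.24, 3.132, -0.001]
force: [-4.0, -2.2, 10.5]
width: 0.123
gripper_force: 4.9
```

```bash
python3 -m creep '[[0,0,0.05,0,0.12],[0,0,0.05,0,0.12],[0,0,0,0,0.12]]'; python3 -m creep '[[0,0,0.05,0,0.12],[0,0,0,0,0.12]]'
```

```text
clock: 18.73
position: [0.5402, 0.2603, 0.0836]
ee_rot: [-0.24, 3.132, -0.002]
force: [-8.0, -8.4, 26.3]
width: 0.123
gripper_force: 13.4
clock: 18.98
position: [0.5403, 0.2603, 0.0832]
ee_rot: [-0.24, 3.13, -0.003]
force: [-11.6, -12.4, 42.9]
width: 0.124
gripper_force: 21.3
```

```bash
python3 -m creep '[[0,0,-0.03,0.6,0.12],[0,0,0,0.8,0.12],[0,0,0,0.8,0.12],[0,0,0,0.8,0.12],[0,0,0,0.8,0.12],[0,0,0,0.8,0.12]]'
```

```text
clock: 19.73
position: [0.5398, 0.26, 0.0834]
ee_rot: [0.266, 3.129, -0.003]
force: [-12.3, -9.9, 34.8]
width: 0.124
gripper_force: 17.5
```

```bash
python3 -m creep '[[0,0,0,0.8,0.12],[0,0,0,0.8,0.12],[0,0,0,0.8,0.12],[0,0,0,0.8,0.12],[0,0,0,0.8,0.12],[0,0,0,0.8,0.12]]'; python3 -c "
from h import *
s=readout.observe();print(s['ft_torque'],s['joints'])"
```

```text
clock: 20.48
position: [0.5394, 0.26, 0.0834]
ee_rot: [0.784, 3.042, -0.004]
force: [-14.6, -10.9, 36.1]
width: 0.117
gripper_force: 18.1
[-2.36220174  3.11860569  0.10074686] [ 0.00250358  0.66201224 -0.82394841  1.7251632   0.56425511  1.00956077
  0.03745522]
```

```bash
python3 -m creep '[[0,0,0,0.8,0.12],[0,0,0,0.8,0.12],[0,0,0,0.8,0.12],[0,0,0,0.8,0.12],[0,0,0,0.8,0.12],[0,0,0,0.8,0.12]]'; python3 -c "
from h import *
s=readout.observe();print(s['ft_torque'],s['joints'])"
```

```text
clock: 21.22
position: [0.5389, 0.2601, 0.0834]
ee_rot: [1.28, 2.869, -0.004]
force: [-16.3, -9.4, 36.9]
width: 0.118
gripper_force: 18.6
[-2.30891407  3.51166348  0.10271546] [-0.04444562  0.63385239 -0.74281947  1.72946439  0.50472379  0.98100934
 -0.24890485]
```

```bash
python3 -m creep '[[0,0,0,0.8,0.12],[0,0,0,0.8,0.12],[0,0,0,0.8,0.12],[0,0,0,0.8,0.12],[0,0,0,0.8,0.12],[0,0,0,0.8,0.12]]'; python3 -c "
from h import *
s=readout.observe();print(s['ft_torque'],s['joints'])"
```

```text
clock: 21.98
position: [0.5384, 0.2603, 0.0833]
ee_rot: [1.74, 2.616, -0.004]
force: [-16.9, -8.5, 38.0]
width: 0.12
gripper_force: 18.8
[-2.05083313  3.80400499  0.13531896] [-0.09449914  0.6089674  -0.66039887  1.73394248  0.44511042  0.95574698
 -0.53459162]
```

```bash
python3 -m creep '[[0,0,0,0.8,0.12],[0,0,0,0.8,0.12],[0,0,0,0.8,0.12],[0,0,0,0.8,0.12],[0,0,0,0.8,0.12]]'; python3 -c "
from h import *
s=readout.observe();print(s['ft_torque'],s['joints']);T=R.from_rotvec(s['ee_rot']).as_matrix();print('yaw',np.arctan2(-T[1,0],-T[0,0]))"
```

```text
clock: 22.6
position: [0.5391, 0.2612, 0.0834]
ee_rot: [2.087, 2.348, -0.0]
force: [-12.4, -5.7, 31.7]
width: 0.119
gripper_force: 18.1
[-1.16056627  2.81634791  0.18438262] [-0.13828974  0.59082549 -0.59085078  1.73701681  0.39613244  0.93533997
 -0.7720671 ]
yaw -1.4529654313612674
```

```bash
python3 -m creep '[[0,0,0,0.6,0.12],[0,0,0,0.6,0.12],[0,0,0,0,0.12]]'; python3 -c "
from h import *
s=readout.observe();print(s['ft_torque'],s['force']);T=R.from_rotvec(s['ee_rot']).as_matrix();print('yaw',np.arctan2(-T[1,0],-T[0,0]))"
```

```text
clock: 22.98
position: [0.5396, 0.2616, 0.0834]
ee_rot: [2.178, 2.262, 0.001]
force: [-11.8, -5.8, 32.6]
width: 0.122
gripper_force: 46.5
[-1.25164404  2.63790728  1.53660923] [-11.8436164   -5.82463526  32.58202167]
yaw -1.5328929459914056
```

The moment jumped to 1.5 N m, so the fastener is at its stop. I'll unload the turn by a few degrees, within the play, and lift straight out.

```bash
python3 -m creep '[[0,0,0,-0.7,0.12],[0,0,0,-0.7,0.12],[0,0,-0.1,-0.2,0.12],[0,0,-0.1,0,0.12],[0,0,-0.3,0,0.12],[0,0,-0.5,0,0.12],[0,0,-0.8,0,0.12],[0,0,-0.8,0,0.12]]'; python3 -m creep '[[-0.8,-0.5,0,0,0.12],[-0.8,-0.5,0,0,0.12],[-0.8,-0.5,0,0,0.12],[0,0,0,0,0.12]]'; python3 d.py
```

```text
clock: 23.98
position: [0.5408, 0.2597, 0.1856]
ee_rot: [2.054, 2.377, -0.001]
force: [0.0, -0.1, 0.3]
width: 0.12
gripper_force: 0.0
clock: 24.48
position: [0.4949, 0.153, 0.1847]
ee_rot: [2.057, 2.372, -0.003]
force: [0.6, 1.0, -0.1]
width: 0.117
gripper_force: 0.0
[0.49486634 0.15302599 0.18469729] [ 0.109  0.362 -0.667  1.816  0.258  1.052 -0.514]
top lid 3819 [-0.0198754   0.09880052]
 top disc n 1025 c (3.4678843021392822, -0.5355263352394104) r 40.32765579223633 z 0.12032283155182777
 floor 542 [ 0.76572325 -1.24637242] 0.10739461918681337 min/max [[-28.7178816599356, -14.816552605309779], [31.515332831087676, 19.70111667220856]]
 slot dir angle from Y (cw+) 1.5351561769351085
wrist lid 10192 [-0.02199571  0.09932825]
 top disc n 7762 c (4.50582218170166, 0.08282166719436646) r 40.647377014160156 z 0.12103824703430481
 floor 3569 [2.08939773 1.2015715 ] 0.1082426376188328 min/max [[-26.66924433842188, -12.444456160425684], [31.973285238699432, 13.784161021406632]]
 slot dir angle from Y (cw+) 1.5580561854996167
side lid 1548 [-0.01968169  0.10063226]
 top disc n 643 c (2.0366721153259277, 1.5285933017730713) r 42.19424057006836 z 0.12169321412346423
 floor 151 [ 6.31459913 11.52714752] 0.10985625867844756 min/max [[-22.272646401908265, 2.3696454913405636], [29.39937380735401, 17.568454756641607]]
 slot dir angle from Y (cw+) 1.5162873965737087
```

Lid rests at 0.020 rad with the slot at about 1.55 rad. It is locked, and the gripper is clear of everything.

```bash
python3 -c "
from cell import sign_off
print(sign_off())"
```

```text
the job is handed in; nothing more can be done
None
```

The lid is shut and locked: after letting go it rests at about 0.02 rad with the fastener at about 1.55 rad, at its stop. The job was handed in at about 25 s with the robot touching nothing; the hand-in returned no verdict.

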